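# Fit the probe and set the rinse valve two turns open

## Robot

A 7-joint arm with a two-finger parallel gripper is mounted at the origin on a cart in front of the work surface, level with it; the furniture and walls round the work are solid. World frame = base frame: x ahead of the robot, y to its left, z up, the work surface at z = 0. Lengths are in m, angles in rad, forces in N, time in s.
With the tool pointing down it reaches from about 0.425 to 0.95 m from the base axis. Payload 4.7 kg.
Tool frame: the origin (TCP) lies midway between the tips of the shut fingers; the grasp point (between the pads) lies 19 mm behind it; z points along the fingers, y is the direction in which the jaws open and shut (so a half turn about z gives the same grasp; the last joint's range is limited). The gripper opens to 85 mm and grips with 20 to 120 N. Pads are 22 mm wide; open, the fingers measure 114 mm over their backs; the gripper's body (76 mm by 85 mm) begins 54 mm behind the grasp point. The pads swing forward as they close: fully open they stand 13 mm farther back than shut.
Start: joints at [1.194, 0.469, -0.049, 1.532, 0.024, 1.141, -0.082], TCP at [0.23, -0.635, 0.231] pointing down, gripper open.
Joint ranges: [-2.59, 2.59], [-0.33, 1.99], [-1.39, 1.29], [0.1, 2.45], [-1.04, 4.18], [0.21, 1.99], [-2.66, 2.66]. Speed limits (rad/s): [2.57, 2.57, 3.14, 3.14, 3.14, 3.14, 3.14].

## Interface

Orientations are given as a unit quaternion [w, x, y, z].
In Python, from workcell import * gives the robot as it stands.
- The arm moves only by the tool send_rows, never from a script. Its argument "motion" is a list of rows, each a list of 7 numbers: the shift along the tool's x, y, z in m, then the turn, a rotation vector about the tool's x, y, z in degrees, then the finger opening in m, from 0 to 0.0854. In form: [[x, y, z, wx, wy, wz, jaw], ...]. A call has 1 to 8 rows; each row is the pose to reach, as a shift and turn from the pose measured when the call began, along the tool's axes at that moment; what a row does not reach only later rows make up. A row lasts 1/8 s, in which the tool goes at most 62.5 mm and 10.7 degrees, less where a joint would pass 70% of its speed; a pose out of reach is approached as far as the arm can. A call with a gripper value outside its range is refused whole. The fingers move at their own pace and stop on an object; "newtons" is the grip in N (left out, the last holds). Time passes only in rows, so rows that repeat a pose let the fingers close. It gives the time, the measured TCP pose, the force and the opening at its end, in the units of the state.
- state(): the state, without advancing time (a new reading comes with each control period).
- get_image(name): name is "side" or "top" or "wrist"; returns the picture (420x560x3 uint8, red, green, blue); there is no depth.
- get_calibration(name): a dict with "fov_y" (degrees; the focal length in pixels is half the picture's height over the tangent of half this angle, whatever the lens; pixels are square), "cx", "cy" (the principal point, pixels), "rvec" (rotation vector, rad) and "tvec" (3), from world to camera coordinates, as OpenCV has them. Camera axes: x right, y down, z forward; pixel columns grow to the right and rows downward; lengths in m; the calibration is good to about 2 mm. The wrist camera is an equidistant fisheye: a pixel r from the principal point sees the ray r / f radians off the axis. A picture is of the moment at which its call begins: read the wrist's pose just before it. get_calibration takes no time and is no camera call; for the wrist camera it gives the pose at the moment of the call.
- close_job(): hands the job in, once; it reports no verdict.
The state is a dict: "time_s": time; "q": joint angles; "joint_velocities": joint speeds; "joint_efforts": joint torques, N m; "tool_pos": TCP position; "eef_rot": TCP orientation; "force": force on the tool from outside, world axes, zero at the start; "wrist_torque": the same for the moment, N m; "gripper_width": finger opening in m.
Only numpy, scipy, OpenCV 4.12 (cv2) and the standard library are available. Lean on these libraries where they do the work, as an engineer would, in place of code of your own. Each camera call takes 0.05 s, during which the arm holds its last target.

## Task

Take the temperature probe out of its stand and push its pin fully home into the port on the rinse-line manifold, then let go of it. Then, with the crank handle on the valve wheel, close the valve clockwise to its stop and back it off exactly two full turns. Finish while still gripping the crank handle so that the wheel stays at that setting, and leave the two specimen cups and the small vial where they stand.

Things in the scene. Friction and masses are not known exactly. Their poses are not given: they have to be found in the camera images.
- manifold: Fixed rinse-line manifold: flat aluminium base plate 110 x 320 x 12 mm (x, y, z) with a pipe run along its y axis, pipe top 48 mm above the worktop. Origin at the centre of the plate's underside. The valve stands at y = -80 mm, a square steel port block at y = +80 mm. z up.
- port_mouth (a point): Centre of the port's mouth, in the flat top face of the 46 x 46 mm steel block, 60 mm above the worktop. A round vertical hole, 10 mm wide and 44 mm deep, with a 3 mm chamfer round the mouth. Axes as the manifold's.
- wheel_axis (a point): Point on the vertical axis of the valve wheel, at the height of the middle of the crank handle (130 mm above the worktop). Fixed to the manifold, axes as the manifold's. The wheel's rim (84 mm across its centre line, 12 mm thick) reaches up to 101 mm above the worktop and the hub to 108 mm.
- handle_grip (a point): Middle of the crank handle's grip: an upright black round handle, 18 mm in diameter, standing on the rim of the wheel, from 104 to 150 mm above the worktop. It circles the wheel axis at 42 mm radius and spins freely on its own pin, so it can be gripped from above and led round in a circle without turning the gripper. This point is 130 mm above the worktop.
- crank_handle: The same crank handle; its origin is on its centre line at its lower end, 104 mm above the worktop. It spins freely about its own z axis.
- handwheel (a joint): Angle of the valve wheel in rad: 0 = closed, at the solid stop; it grows counter-clockwise seen from above (opening); one full turn is 6.283, and the upper limit is 20. At 0 the handle lies from the wheel axis along the manifold's -x axis. It starts a quarter to one turn open. Turning takes about 1.5 to 2 N at the handle, and the wheel stays where it is left.
- probe_stand: Fixed grey parking block 60 x 60 x 50 mm with one vertical hole, 11 mm wide and 45 mm deep, at its centre; the probe starts upright in it. Origin at the centre of its underside.
- probe_head (a point): Middle of the probe's white grip head: an upright cylinder 22 mm in diameter and 43 mm tall. This point is 21 mm above the head's flat underside; the head starts 50 to 93 mm above the worktop. Mass about 50 g. z along the pin, up.
- probe_shoulder (a point): Centre of the flat underside of the probe's head; below it the steel pin, 8 mm in diameter, reaches 40 mm down, its end tapered over the last 4 mm. When fully home this underside rests on the top of the port block.
- cup_left: Specimen cup with a screw lid, 58 mm in diameter and 59 mm tall, at the left front; bystander. Origin at the centre of its underside.
- cup_right: Specimen cup with a screw lid, 58 mm in diameter and 59 mm tall, at the right front; bystander. Origin at the centre of its underside.
- vial: Small capped vial, 25 mm in diameter and 49 mm tall, standing behind the probe stand; bystander. Origin at the centre of its underside.

How it is judged:
By the outcome, as a careful person would: the job done as asked, in the order asked, and still so for the second after the job is handed in, while the arm keeps its last pose, push and grip.
It also fails if it takes over 64 s, if anything falls off the work surface, if the arm or the gripper's body presses on something with over 40 N, if the wrist force passes 120 N, or if a joint passes its speed limit or range.

## Working session

There is one attempt and no reset: what is moved stays moved. The work goes in short steps, Python scripts to look and compute and a tool call to move; the robot and the scene stay as the last step left them, time stands still between calls to the robot, and variables do not carry over. Pictures are saved under pics/ and viewed, and the job is handed in when it is done.

Besides the shell and the picture viewer there is one more tool, called after "Emit:" as name(argument=value, ...), one argument or row to a line, values as JSON. send_rows: Moves the arm, as the interface text tells. Its arguments: {"type":"object","properties":{"motion":{"type":"array"},"newtons":{"type":"number"}},"required":["motion"]}

```bash
ls; mkdir -p pics; python3 - <<'E'
from workcell import *
import cv2
s=state();print(s)
for n in ["side","top","wrist"]:
    print(n,get_calibration(n))
    im=get_image(n);cv2.imwrite(f"pics/{n}0.png",im[:,:,::-1])
E
```

```text
pics
{'time_s': 0.0, 'q': array([ 1.19408215,  0.46945062, -0.04859661,  1.53368464,  0.02409193,
        1.14098786, -0.08228258]), 'joint_velocities': array([ 2.78983151e-05,  8.48133344e-04, -8.81254660e-04,  5.56255333e-04,
       -2.65877225e-04,  4.13033434e-04,  8.59061851e-04]), 'joint_efforts': array([-8.41761575e-04, -5.10310006e+01, -4.72113490e-02, -2.37715781e+01,
        1.05765072e-02,  7.52869440e-03,  2.25657274e-06]), 'tool_pos': array([ 0.22988614, -0.63403314,  0.23025916]), 'eef_rot': array([-9.51993937e-04,  9.84911706e-01,  1.73054865e-01, -1.99098659e-04]), 'force': array([-0.40177483,  0.34895407,  0.21750476]), 'wrist_torque': array([ 0.0189347 ,  0.08516161, -0.04960251]), 'gripper_width': 0.08541898124951745}
side {'fov_y': 50.17456477542282, 'cx': 281.18082495571457, 'cy': 209.111210911025, 'rvec': array([ 0.39795641, -2.65183494,  1.33239287]), 'tvec': array([0.53380333, 0.17862006, 1.1110322 ])}
top {'fov_y': 45.95222515129258, 'cx': 280.38220613448925, 'cy': 208.76302209764998, 'rvec': array([ 2.16635486, -2.22496453,  0.08034829]), 'tvec': array([0.03711333, 0.54430754, 1.46465307])}
wrist {'fov_y': 65.70646984690485, 'cx': 277.5995835289, 'cy': 207.6610499633836, 'rvec': array([-2.37328096,  1.66290643,  0.24338018]), 'tvec': array([-0.67293469, -0.03707072,  0.3806242 ])}
```

View pics/side0.png

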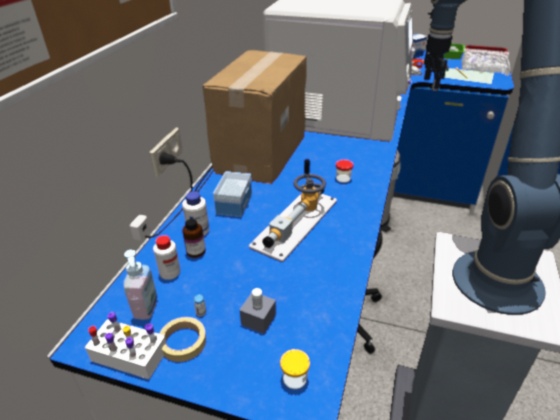

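View pics/top0.png

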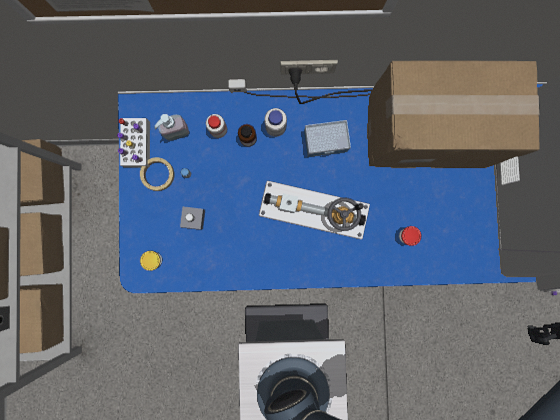

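View pics/wrist0.png

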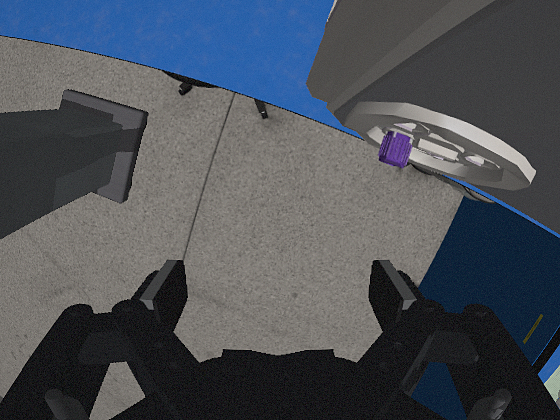

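The side and top views show the stand with probe (side about 257,300; top about 190,217), the manifold (port at top 289,203, wheel at 343,214), yellow and red cups, and the vial. Next I'll zoom in.

```bash
cat > h.py <<'E'
import numpy as np, cv2
from scipy.spatial.transform import Rotation as R
H,W=420,560
def ray(c,u,v,fish=False):
    f=H/2/np.tan(np.radians(c['fov_y'])/2)
    a,b=(u-c['cx'])/f,(v-c['cy'])/f
    if fish:
        r=np.hypot(a,b); k=np.sin(r)/r if r>1e-9 else 1
        d=np.array([a*k,b*k,np.cos(r)])
    else: d=np.array([a,b,1.])
    M=cv2.Rodrigues(np.array(c['rvec']))[0]
    d=M.T@d; return -M.T@np.array(c['tvec']), d/np.linalg.norm(d)
def tri(rays):
    A=np.zeros((3,3));b=np.zeros(3)
    for o,d in rays:
        P=np.eye(3)-np.outer(d,d);A+=P;b+=P@o
    x=np.linalg.solve(A,b)
    return x,[float(np.linalg.norm((np.eye(3)-np.outer(d,d))@(x-o))) for o,d in rays]
def atz(o,d,z): return o+d*(z-o[2])/d[2]
def proj(c,p,fish=False):
    f=H/2/np.tan(np.radians(c['fov_y'])/2)
    M=cv2.Rodrigues(np.array(c['rvec']))[0]; q=M@np.array(p)+np.array(c['tvec'])
    if fish:
        r=np.hypot(q[0],q[1]);t=np.arctan2(r,q[2]);k=t/r*f
    else:k=f/q[2]
    return np.array([c['cx']+q[0]*k,c['cy']+q[1]*k])
def crop(im,x0,y0,x1,y1,s,fn):
    c=cv2.resize(im[y0:y1,x0:x1,::-1],None,fx=s,fy=s,interpolation=cv2.INTER_CUBIC)
    cv2.imwrite(fn,c)
def Rq(s): q=s['eef_rot'];return R.from_quat([q[1],q[2],q[3],q[0]])
E
python3 - <<'E'
from h import *
t=cv2.imread('pics/top0.png')[:,:,::-1]; s=cv2.imread('pics/side0.png')[:,:,::-1]
crop(t,250,170,380,250,6,'pics/tz1.png'); crop(t,130,160,230,280,5,'pics/tz2.png')
crop(s,235,140,365,260,5,'pics/sz1.png'); crop(s,180,270,330,400,4,'pics/sz2.png')
E
```

```text
(no output)
```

View pics/tz1.png

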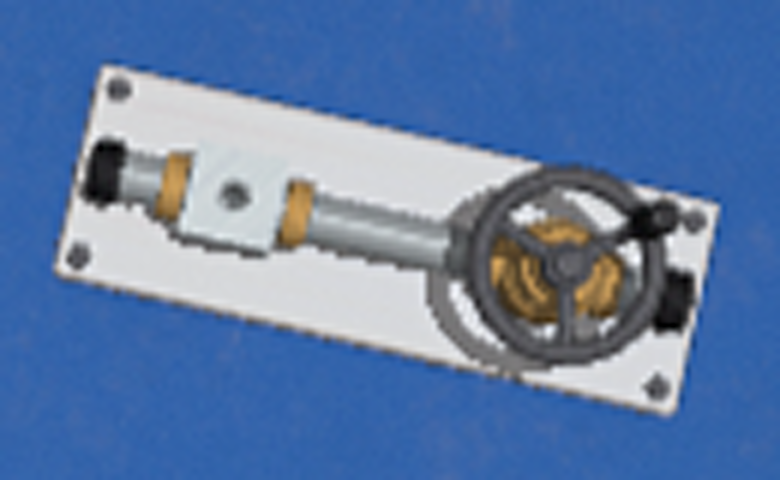

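View pics/tz2.png

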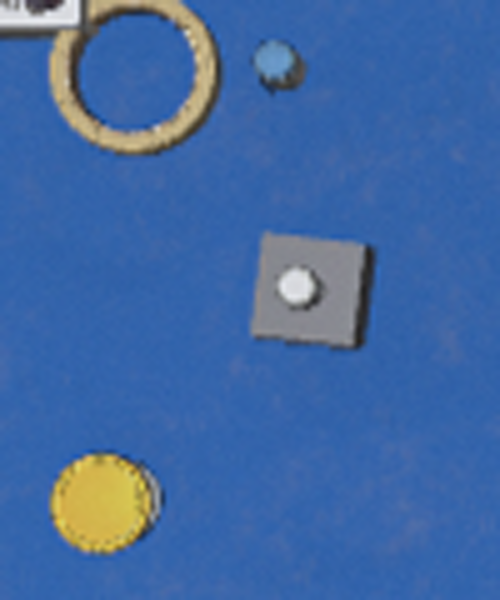

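View pics/sz1.png

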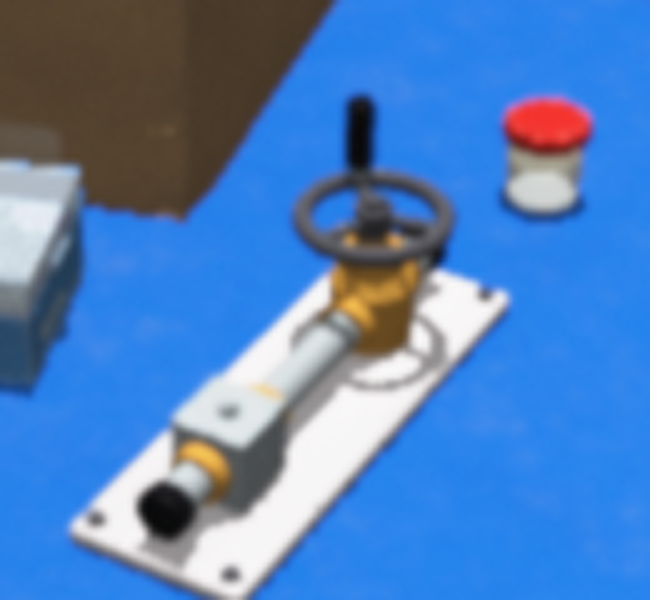

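View pics/sz2.png

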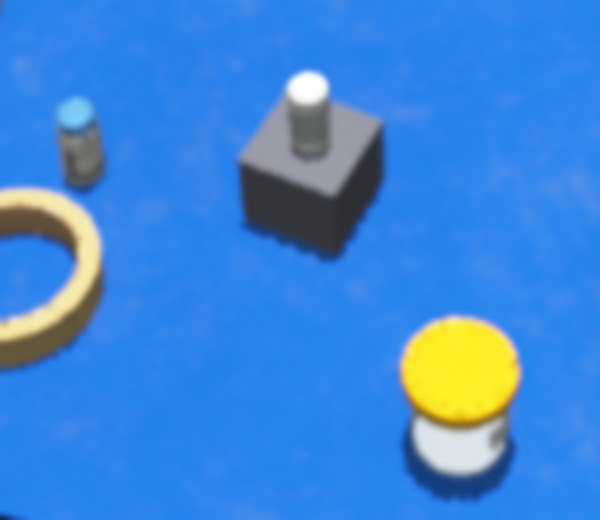

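```bash
python3 - <<'E'
from h import *
from workcell import *
ct,cs=get_calibration('top'),get_calibration('side')
def T(x,y,x0,y0,s): return (x0+(x+.5)/s-.5,y0+(y+.5)/s-.5)
P={'probe':(T(297,286,130,160,5),T(308,86,180,270,4)),
'port':(T(235,195,250,170,6),T(229,411,235,140,5)),
'hub':(T(567,260,250,170,6),T(374,205,235,140,5)),
'handletop':(T(660,213,250,170,6),T(361,101,235,140,5)),
'vialtop':(T(274,61,130,160,5),T(76,107,180,270,4)),
'cupL':(T(102,503,130,160,5),T(460,364,180,270,4))}
for k,(a,b) in P.items():
    x,e=tri([ray(ct,*a),ray(cs,*b)]);print(k,x.round(4),np.round(e,4))
c=[atz(*ray(ct,*T(*p,250,170,6)),.012) for p in [(102,66),(720,205),(672,415),(57,277)]]
c=np.array(c);print(c.round(4),c.mean(0).round(4))
ax=(c[0]+c[3]-c[1]-c[2])/2;print('yaxis',np.linalg.norm(ax),np.degrees(np.arctan2(ax[1],ax[0])))
q=[atz(*ray(ct,*T(*p,130,160,5)),.05) for p in [(263,235),(367,246),(357,347),(252,335)]]
q=np.array(q);print(q.round(4),q.mean(0))
print('cupR',atz(*ray(ct,410,236),.059))
# side camera centre,top
print(ray(ct,280,210)[0],ray(cs,280,210)[0])
E
```

```text
probe [0.5249 0.2827 0.0922] [0.0004 0.0004]
port [ 0.5613 -0.0017  0.0604] [0.0001 0.0001]
hub [ 0.5224 -0.1554  0.1047] [0.0009 0.0009]
handletop [ 0.5406 -0.192   0.1505] [0.0007 0.0007]
vialtop [0.6592 0.301  0.0524] [0.0006 0.0006]
cupL [0.4046 0.4026 0.0581] [0.0005 0.0005]
[[ 0.6314  0.0617  0.012 ]
 [ 0.5534 -0.2461  0.012 ]
 [ 0.4491 -0.2181  0.012 ]
 [ 0.5261  0.0869  0.012 ]] [ 0.54   -0.0789  0.012 ]
yaxis 0.3160498759611787 75.80169430750038
[[0.5569 0.3092 0.05  ]
 [0.5489 0.2487 0.05  ]
 [0.4902 0.2556 0.05  ]
 [0.4988 0.3164 0.05  ]] [0.52368381 0.28247061 0.05      ]
cupR [ 0.4533899  -0.35094189  0.059     ]
[0.45440752 0.04114103 1.49488392] [0.26432438 0.90711184 0.81149517]
```

Measured: probe (0.525, 0.283), port (0.561, -0.001), wheel axis (0.521, -0.156), handle about 133° open. I'll leave the corner in front of the machine by going +y first, turning the jaws toward world direction about 28°.

Emit:
send_rows(
  motion=[
    [0.017, -0.047, -0.01, 0, 0, -8, 0.085],
    [0.034, -0.094, -0.02, 0, 0, -16, 0.085],
    [0.072, -0.139, -0.03, 0, 0, -24, 0.085],
    [0.117, -0.176, -0.04, 0, 0, -32, 0.085],
    [0.17, -0.204, -0.05, 0, 0, -40, 0.085],
    [0.221, -0.228, -0.06, 0, 0, -48, 0.085],
    [0.272, -0.252, -0.07, 0, 0, -56, 0.085],
    [0.272, -0.252, -0.07, 0, 0, -64, 0.085],
  ],
)

```text
time_s: 1.15
tool_pos: [0.4036, -0.3003, 0.3019]
eef_rot: [0.0, 0.739, 0.674, 0.001]
force: [-0.4, 0.2, 0.0]
gripper_width: 0.0849
```

```bash
cat >> h.py <<'E'
def show(tgt=None,jaw=None):
    from workcell import state
    s=state(); M=Rq(s).as_matrix()
    print('t',round(s['time_s'],2),'p',s['tool_pos'].round(4),'xdir',round(np.degrees(np.arctan2(M[1,0],M[0,0])),2),'jawdir',round(np.degrees(np.arctan2(M[1,1],M[0,1])),2),'zt',M[:,2].round(4),'F',s['force'].round(2),'w',round(s['gripper_width'],4),'q',s['q'].round(2))
    if tgt is not None:
        D=np.eye(3);D[2,2]=-1;a=np.radians(jaw) if jaw is not None else None
        d=M.T@(np.array(tgt)-s['tool_pos'])
        rv=None
        if a is not None:
            Y=np.array([np.cos(a),np.sin(a),0]);Z=np.array([0,0,-1]);X=np.cross(Y,Z)
            rv=np.degrees(R.from_matrix(M.T@np.stack([X,Y,Z],1)).as_rotvec()).round(2)
        print('shift',d.round(4),'rot',rv)
    return s
E
python3 -c "
from h import *
show([.50,.22,.24],28)"
```

```text
t 1.15 p [ 0.4036 -0.3003  0.3019] xdir 84.74 jawdir -5.26 zt [ 0.0023  0.0016 -1.    ] F [-0.36  0.19  0.  ] w 0.0849 q [ 0.94  0.15 -0.42  1.82  0.07  1.18  0.4 ]
shift [0.5268 0.0482 0.063 ] rot [  0.15  -0.06 -33.26]
```

Emit:
send_rows(
  motion=[
    [0.06, 0.006, 0, 0, 0, -4, 0.085],
    [0.12, 0.012, 0, 0, 0, -8, 0.085],
    [0.18, 0.018, 0, 0, 0, -12, 0.085],
    [0.24, 0.024, 0.01, 0, 0, -17, 0.085],
    [0.3, 0.03, 0.02, 0, 0, -21, 0.085],
    [0.36, 0.036, 0.035, 0, 0, -25, 0.085],
    [0.42, 0.042, 0.05, 0, 0, -29, 0.085],
    [0.47, 0.048, 0.06, 0, 0, -33, 0.085],
  ],
)

```text
time_s: 2.15
tool_pos: [0.4943, 0.1655, 0.2422]
eef_rot: [0.0, 0.516, 0.857, 0.001]
force: [1.0, 0.0, 0.3]
gripper_width: 0.0852
```

```bash
python3 - <<'E'
from h import *
from workcell import *
s=show([.525,.282,.12],28)
c=get_calibration('wrist');im=get_image('wrist');cv2.imwrite('pics/w1.png',im[:,:,::-1]);np.save('w1.npy',c,allow_pickle=True)
print(ray(c,280,210)[0],proj(c,[.525,.2825,.093],1))
show()
E
```

```text
t 2.15 p [0.4943 0.1655 0.2422] xdir 117.93 jawdir 27.93 zt [ 0.0018  0.0015 -1.    ] F [1.01 0.02 0.31] w 0.0852 q [ 0.27  0.31 -0.83  1.85  0.25  1.09 -0.16]
shift [0.0885 0.0814 0.1224] rot [ 0.13 -0.03 -0.07]
[0.46059328 0.22981757 0.38575615] [366.97110572  99.49581748]
t 2.2 p [0.4937 0.173  0.2417] xdir 118.5 jawdir 28.5 zt [ 0.0015  0.0087 -1.    ] F [0.34 5.8  1.21] w 0.0851 q [ 0.27  0.31 -0.83  1.85  0.25  1.09 -0.16]
```

View pics/w1.png

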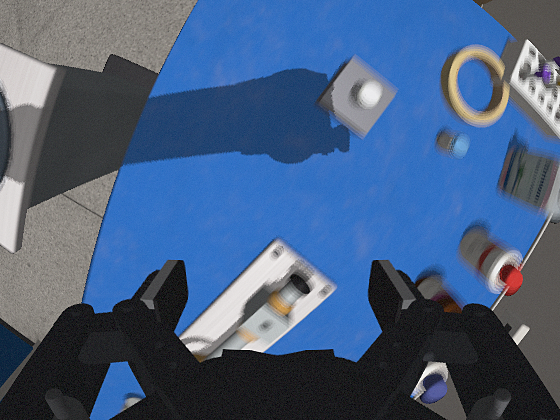

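The image was blurred because the arm was still moving, but the prediction (367, 99) and the probe seen at about (368, 93) agree. I'll move to above the probe, let it settle and look again.

Emit:
send_rows(
  motion=[
    [0.03, 0.03, 0.01, 0, 0, 0, 0.085],
    [0.055, 0.055, 0.025, 0, 0, 0, 0.085],
    [0.081, 0.081, 0.045, 0, 0, 0, 0.085],
    [0.081, 0.081, 0.055, 0, 0, 0, 0.085],
    [0.081, 0.081, 0.055, 0, 0, 0, 0.085],
    [0.081, 0.081, 0.055, 0, 0, 0, 0.085],
  ],
)

```text
time_s: 2.95
tool_pos: [0.5268, 0.2819, 0.1882]
eef_rot: [-0.001, 0.512, 0.859, 0.004]
force: [0.3, -1.1, 0.3]
gripper_width: 0.0848
```

```bash
python3 - <<'E'
from h import *
from workcell import *
s=show([.525,.2825,.06],28)
c=get_calibration('wrist');im=get_image('wrist');cv2.imwrite('pics/w2.png',im[:,:,::-1])
print({k:np.round(v,5).tolist() for k,v in c.items()})
print(ray(c,280,210)[0],proj(c,[.525,.2825,.093],1),proj(c,[.525,.2825,.05],1))
crop(im,180,200,380,340,4,'pics/w2z.png')
E
```

```text
t 2.95 p [0.5268 0.2819 0.1882] xdir 118.39 jawdir 28.39 zt [ 0.0023  0.008  -1.    ] F [ 0.31 -1.05  0.31] w 0.0848 q [ 0.01  0.5  -0.78  1.74  0.39  1.06 -0.41]
shift [ 0.0006 -0.002   0.1282] rot [ 0.33 -0.35  0.39]
{'fov_y': 65.70647, 'cx': 277.59958, 'cy': 207.66105, 'rvec': [-2.78235, -0.70298, -0.10657], 'tvec': [-0.59912, -0.02434, 0.33534]}
[0.49253869 0.34499935 0.33223124] [274.39753308 209.78326723] [274.59629582 196.20499952]
```

View pics/w2.png

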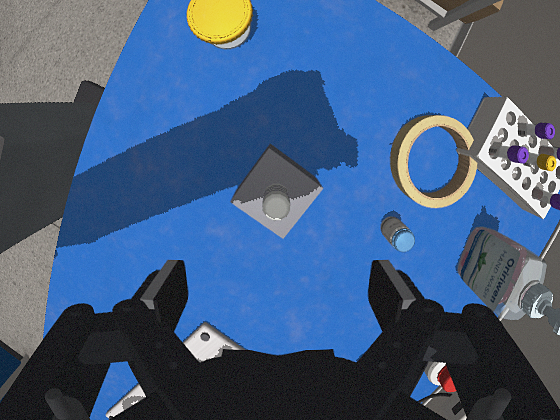

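View pics/w2z.png

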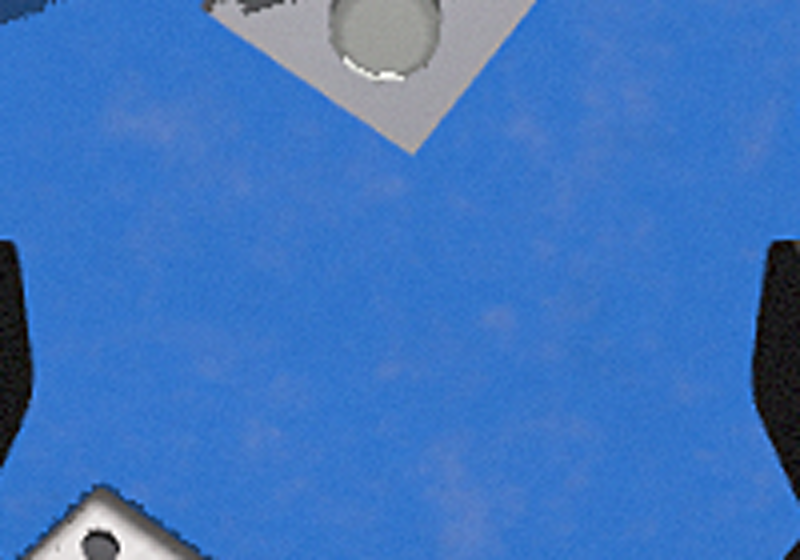

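```bash
python3 - <<'E'
from h import *
from workcell import *
c=get_calibration('wrist')
print(atz(*ray(c,276.3,207.5,1),.093))
s=show([.5245,.2835,.058],28)
E
```

```text
[0.52559509 0.28492547 0.093     ]
t 3.0 p [0.5269 0.2821 0.1885] xdir 118.39 jawdir 28.39 zt [ 0.0028  0.0084 -1.    ] F [-0.26 -0.65  0.68] w 0.0848 q [ 0.01  0.5  -0.78  1.74  0.39  1.06 -0.41]
shift [ 0.0016 -0.0023  0.1305] rot [ 0.37 -0.35  0.39]
```

Head top at about (276, 207), about 2 mm from prediction. I'll correct the tilt, descend and grip.

Emit:
send_rows(
  motion=[
    [0.0016, -0.0015, 0.03, 0.4, -0.4, 0.4, 0.085],
    [0.0016, -0.0015, 0.07, 0.4, -0.4, 0.4, 0.085],
    [0.0016, -0.0015, 0.105, 0.4, -0.4, 0.4, 0.085],
    [0.0016, -0.0015, 0.128, 0.4, -0.4, 0.4, 0.085],
    [0.0016, -0.0015, 0.13, 0.4, -0.4, 0.4, 0.085],
    [0.0016, -0.0015, 0.13, 0.4, -0.4, 0.4, 0.06],
  ],
  newtons=40,
)

```text
time_s: 3.75
tool_pos: [0.526, 0.2839, 0.0598]
eef_rot: [0.001, 0.515, 0.857, 0.0]
force: [-0.5, -0.1, 0.1]
gripper_width: 0.0691
```

```bash
python3 - <<'E'
from h import *
from workcell import *
s=show([.5252,.284,.058],28)
E
```

```text
t 3.75 p [0.526  0.2839 0.0598] xdir 117.94 jawdir 27.94 zt [ 1.7e-03 -2.0e-04 -1.0e+00] F [-0.49 -0.15  0.1 ] w 0.0691 q [-0.07  0.64 -0.68  1.84  0.53  0.85 -0.53]
shift [ 0.0004 -0.0007  0.0018] rot [ 0.08  0.05 -0.06]
```

Emit:
send_rows(
  motion=[
    [0.0004, -0.0004, 0.001, 0.1, 0, 0, 0.035],
    [0.0004, -0.0004, 0.001, 0.1, 0, 0, 0.01],
    [0.0004, -0.0004, 0.001, 0.1, 0, 0, 0.01],
    [0.0004, -0.0004, 0.001, 0.1, 0, 0, 0.01],
    [0.0004, -0.0004, 0.001, 0.1, 0, 0, 0.01],
  ],
  newtons=40,
)

```text
time_s: 4.38
tool_pos: [0.5258, 0.2843, 0.0596]
eef_rot: [0.001, 0.515, 0.857, -0.0]
force: [-2.0, -2.3, 5.8]
gripper_width: 0.0208
```

```bash
python3 - <<'E'
from h import *
from workcell import *
s=show()
E
```

```text
t 4.38 p [0.5258 0.2843 0.0596] xdir 117.95 jawdir 27.95 zt [ 1.2e-03 -9.0e-04 -1.0e+00] F [-2.   -2.3   5.82] w 0.0208 q [-0.07  0.64 -0.68  1.84  0.53  0.85 -0.53]
```

Gripped (20.8 mm). Lifting straight up.

Emit:
send_rows(
  motion=[
    [0, 0, -0.02, 0, 0, 0, 0.01],
    [0, 0, -0.045, 0, 0, 0, 0.01],
    [0, 0, -0.075, 0, 0, 0, 0.01],
    [0, 0, -0.1, 0, 0, 0, 0.01],
    [0, 0, -0.1, 0, 0, 0, 0.01],
    [0, 0, -0.1, 0, 0, 0, 0.01],
  ],
)

```text
time_s: 5.12
tool_pos: [0.5253, 0.2839, 0.1592]
eef_rot: [0.001, 0.515, 0.857, -0.001]
force: [-0.3, 0.4, -2.1]
gripper_width: 0.0206
```

```bash
python3 - <<'E'
from h import *
from workcell import *
s=show([.561,-.001,.145],28)
im=get_image('wrist');cv2.imwrite('pics/w3.png',im[:,:,::-1])
E
```

```text
t 5.12 p [0.5253 0.2839 0.1592] xdir 117.94 jawdir 27.94 zt [ 5.0e-04 -1.7e-03 -1.0e+00] F [-0.35  0.38 -2.08] w 0.0206 q [-0.01  0.53 -0.76  1.77  0.42  1.02 -0.45]
shift [-0.2684 -0.102   0.0147] rot [-0.02  0.1  -0.06]
```

View pics/w3.png

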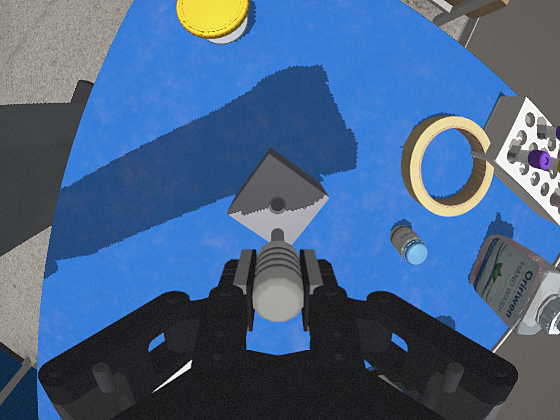

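The probe is held upright, with the pin visible below it and the stand hole empty (278, 206). Moving over the port.

Emit:
send_rows(
  motion=[
    [-0.04, -0.015, 0, 0, 0, 0, 0.01],
    [-0.09, -0.034, 0, 0, 0, 0, 0.01],
    [-0.145, -0.055, 0, 0, 0, 0, 0.01],
    [-0.2, -0.076, 0.005, 0, 0, 0, 0.01],
    [-0.245, -0.093, 0.01, 0, 0, 0, 0.01],
    [-0.268, -0.102, 0.014, 0, 0, 0, 0.01],
    [-0.268, -0.102, 0.014, 0, 0, 0, 0.01],
    [-0.268, -0.102, 0.014, 0, 0, 0, 0.01],
  ],
)

```text
time_s: 6.18
tool_pos: [0.5602, 0.0007, 0.1448]
eef_rot: [-0.0, 0.515, 0.857, -0.001]
force: [-0.8, 0.3, -0.0]
gripper_width: 0.0206
```

```bash
python3 - <<'E'
from h import *
from workcell import *
s=show([.561,-.0012,.12],28)
c=get_calibration('wrist')
im=get_image('wrist');cv2.imwrite('pics/w4.png',im[:,:,::-1])
crop(im,200,150,360,270,5,'pics/w4z.png')
a=get_image('top');crop(a,250,160,390,260,5,'pics/t4.png')
b=get_image('side');crop(b,235,140,365,260,5,'pics/s4.png')
print(proj(c,[.561,-.0012,.06],1))
M=Rq(s).as_matrix();ax=M[:,2];sh=s['tool_pos']-np.array([0,0,.0096])
print('tip',sh+ax*.04,proj(c,sh+ax*.04,1),proj(c,sh,1))
E
```

```text
t 6.17 p [0.5602 0.0007 0.1448] xdir 118.04 jawdir 28.04 zt [-1.3e-03 -8.0e-04 -1.0e+00] F [-0.77  0.33 -0.03] w 0.0206 q [ 0.49  0.48 -0.74  1.87  0.4   0.95  0.05]
shift [-0.0021 -0.0001  0.0248] rot [-0.09  0.01  0.04]
[276.76068588 217.54845546]
tip [0.56011116 0.00066255 0.09524894] [276.65430091 231.74230467] [276.40741508 258.79308013]
```

View pics/w4z.png

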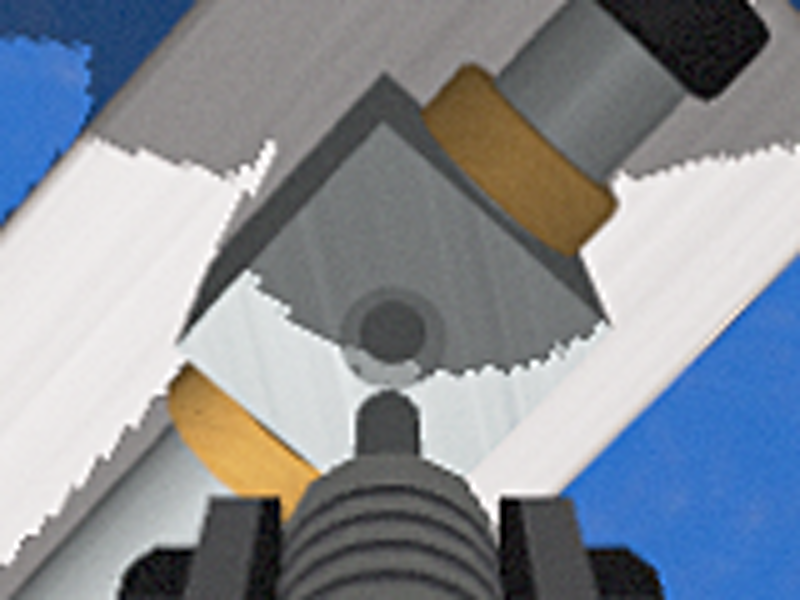

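View pics/s4.png

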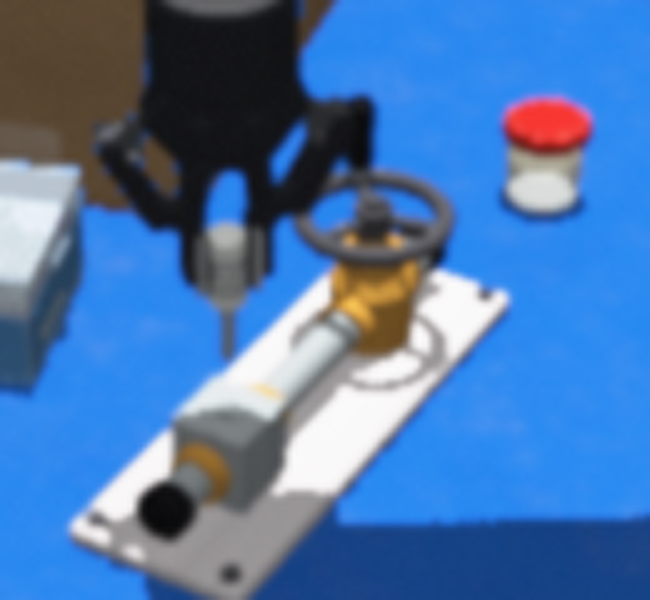

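View pics/t4.png

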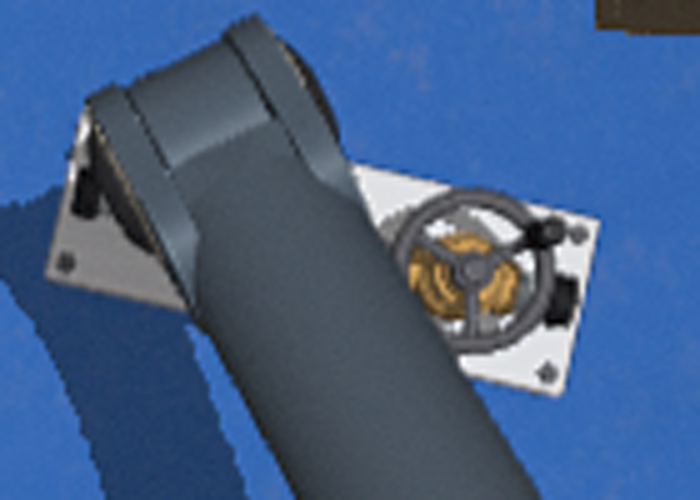

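The wrist view shows the port mouth at about (278.6, 217.4) and the pin tip at about (277.6, 232). I need a small correction of about (-1.9, +0.7) mm in tool axes. Descending to just above the mouth.

Emit:
send_rows(
  motion=[
    [-0.0019, 0.0007, 0, 0, 0, 0, 0.01],
    [-0.0019, 0.0007, 0.015, 0, 0, 0, 0.01],
    [-0.0019, 0.0007, 0.03, 0, 0, 0, 0.01],
    [-0.0019, 0.0007, 0.03, 0, 0, 0, 0.01],
    [-0.0019, 0.0007, 0.03, 0, 0, 0, 0.01],
  ],
  newtons=60,
)

```text
time_s: 6.95
tool_pos: [0.562, -0.0002, 0.1152]
eef_rot: [0.0, 0.514, 0.858, -0.001]
force: [0.3, -0.4, -0.4]
gripper_width: 0.0202
```

```bash
python3 - <<'E'
from h import *
from workcell import *
s=show([.5617,-.0007,.0696],28)
im=get_image('wrist')
crop(im,200,150,360,270,5,'pics/w5z.png')
b=get_image('side');crop(b,235,160,335,250,6,'pics/s5.png')
E
```

```text
t 6.95 p [ 5.620e-01 -2.000e-04  1.152e-01] xdir 118.11 jawdir 28.11 zt [-5.0e-04 -1.1e-03 -1.0e+00] F [ 0.26 -0.44 -0.36] w 0.0202 q [ 0.47  0.52 -0.72  1.89  0.43  0.89  0.03]
shift [-0.0003 -0.0004  0.0456] rot [-0.06  0.04  0.11]
```

View pics/w5z.png

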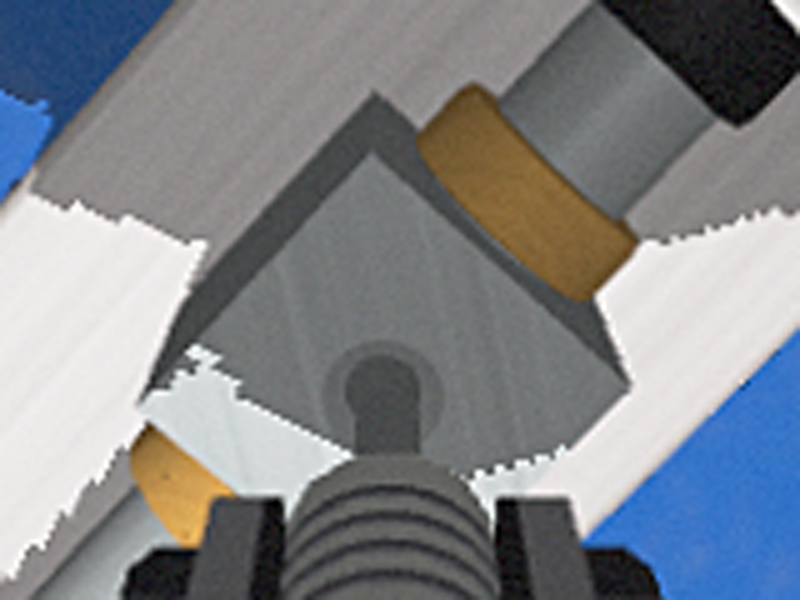

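View pics/s5.png

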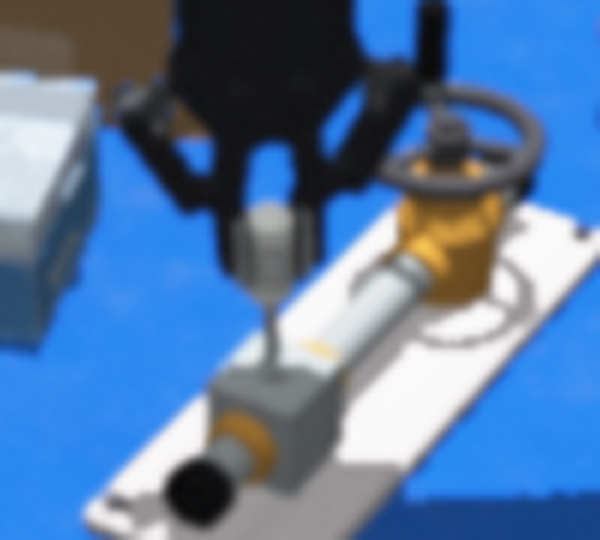

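The pin is within about 0.5 mm of the mouth axis (hole x 383, pin x 387 in the crop). Inserting part-way.

Emit:
send_rows(
  motion=[
    [-0.0003, -0.0004, 0.004, 0, 0, 0, 0.01],
    [-0.0003, -0.0004, 0.008, 0, 0, 0, 0.01],
    [-0.0003, -0.0004, 0.012, 0, 0, 0, 0.01],
    [-0.0003, -0.0004, 0.018, 0, 0, 0, 0.01],
    [-0.0003, -0.0004, 0.024, 0, 0, 0, 0.01],
  ],
)

```text
time_s: 7.68
tool_pos: [0.562, -0.0007, 0.0912]
eef_rot: [0.0, 0.514, 0.858, -0.0]
force: [0.3, -0.1, -0.6]
gripper_width: 0.0199
```

```bash
python3 - <<'E'
from h import *
from workcell import *
s=show([.5617,-.0006,.0696],28)
E
```

```text
t 7.67 p [ 0.562  -0.0007  0.0912] xdir 118.11 jawdir 28.11 zt [ 3.0e-04 -1.2e-03 -1.0e+00] F [ 0.35 -0.1  -0.6 ] w 0.0199 q [ 0.45  0.55 -0.7   1.91  0.46  0.85  0.  ]
shift [ 0.0003 -0.0002  0.0216] rot [-0.02  0.07  0.11]
```

Emit:
send_rows(
  motion=[
    [0, 0, 0.006, 0, 0, 0, 0.01],
    [0, 0, 0.012, 0, 0, 0, 0.01],
    [0, 0, 0.018, 0, 0, 0, 0.01],
    [0, 0, 0.021, 0, 0, 0, 0.01],
    [0, 0, 0.023, 0, 0, 0, 0.01],
    [0, 0, 0.024, 0, 0, 0, 0.01],
  ],
)

```text
time_s: 8.43
tool_pos: [0.562, -0.0008, 0.0695]
eef_rot: [0.001, 0.514, 0.858, -0.002]
force: [-8.1, -2.3, 23.3]
gripper_width: 0.02
```

```bash
python3 - <<'E'
from h import *
from workcell import *
s=show()
b=get_image('side');crop(b,235,160,335,250,6,'pics/s6.png')
E
```

```text
t 8.43 p [ 0.562  -0.0008  0.0695] xdir 118.09 jawdir 28.09 zt [-3.0e-04 -3.6e-03 -1.0e+00] F [-8.06 -2.27 23.34] w 0.02 q [ 0.43  0.58 -0.68  1.92  0.49  0.81 -0.02]
```

View pics/s6.png

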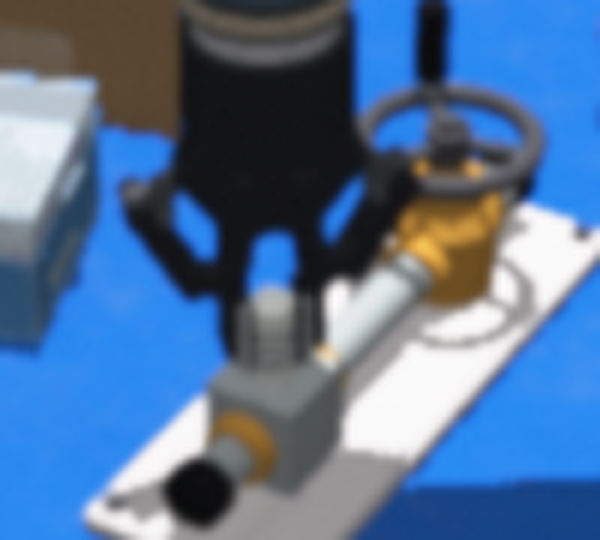

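The shoulder is seated: z 0.0695 against 0.0696 expected, 23 N push. Letting go and retreating upward.

Emit:
send_rows(
  motion=[
    [0, 0, 0, 0, 0, 0, 0.05],
    [0, 0, 0, 0, 0, 0, 0.06],
    [0, 0, 0, 0, 0, 0, 0.06],
    [0, 0, -0.03, 0, 0, 0, 0.06],
    [0, 0, -0.07, 0, 0, 0, 0.06],
    [0, 0, -0.11, 0, 0, 0, 0.06],
    [0, 0, -0.14, 0, 0, 0, 0.06],
    [0, 0, -0.14, 0, 0, 0, 0.06],
  ],
)

```text
time_s: 9.48
tool_pos: [0.5634, 0.0001, 0.2118]
eef_rot: [0.003, 0.514, 0.858, -0.0]
force: [0.0, 0.5, -0.3]
gripper_width: 0.0599
```

```bash
python3 - <<'E'
from h import *
from workcell import *
s=show([.5406,-.192,.20],28)
c=get_calibration('wrist');im=get_image('wrist');cv2.imwrite('pics/w7.png',im[:,:,::-1])
b=get_image('side');crop(b,235,140,365,260,5,'pics/s7.png')
E
```

```text
t 9.47 p [5.634e-01 1.000e-04 2.118e-01] xdir 118.09 jawdir 28.09 zt [ 0.0046 -0.0038 -1.    ] F [ 0.    0.52 -0.3 ] w 0.0599 q [ 0.53  0.41 -0.78  1.8   0.33  1.07  0.11]
shift [-0.1587 -0.1106  0.0124] rot [0.13 0.31 0.09]
```

View pics/w7.png

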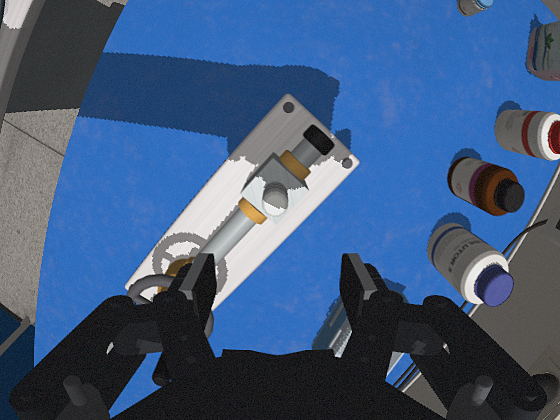

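View pics/s7.png

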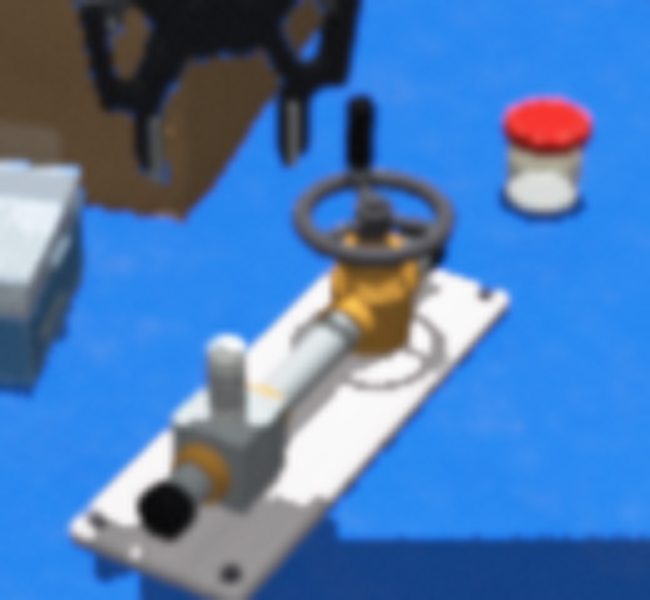

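The probe is seated flush and stands free. Now over the crank handle.

Emit:
send_rows(
  motion=[
    [-0.03, -0.02, 0, 0, 0, 0, 0.06],
    [-0.07, -0.048, 0, 0, 0, 0, 0.06],
    [-0.11, -0.076, 0, 0, 0, 0, 0.06],
    [-0.14, -0.098, 0, 0, 0, 0, 0.06],
    [-0.158, -0.11, 0.002, 0.1, 0.3, 0, 0.06],
    [-0.158, -0.11, 0.002, 0.1, 0.3, 0, 0.06],
    [-0.158, -0.11, 0.002, 0.1, 0.3, 0, 0.06],
  ],
)

```text
time_s: 10.45
tool_pos: [0.5386, -0.1901, 0.2068]
eef_rot: [-0.003, 0.514, 0.858, -0.001]
force: [0.1, 0.3, 0.7]
gripper_width: 0.0601
```

```bash
python3 - <<'E'
from h import *
from workcell import *
s=show([.5413,-.191,.115],28)
c=get_calibration('wrist');im=get_image('wrist');cv2.imwrite('pics/w8.png',im[:,:,::-1])
crop(im,180,120,360,270,4,'pics/w8z.png')
for p in ([.5413,-.191,.15],[.5413,-.191,.104],[.522,-.1555,.108]): print(proj(c,p,1))
E
```

```text
t 10.45 p [ 0.5386 -0.1901  0.2068] xdir 118.19 jawdir 28.19 zt [-0.0064  0.0014 -1.    ] F [0.13 0.3  0.66] w 0.0601 q [ 0.83  0.42 -0.74  1.78  0.32  1.07  0.47]
shift [-0.0025  0.0024  0.0918] rot [-0.29 -0.24  0.19]
[280.00770676 231.1893944 ]
[279.9176326  211.05348713]
[279.70986647 161.02261113]
```

View pics/w8z.png

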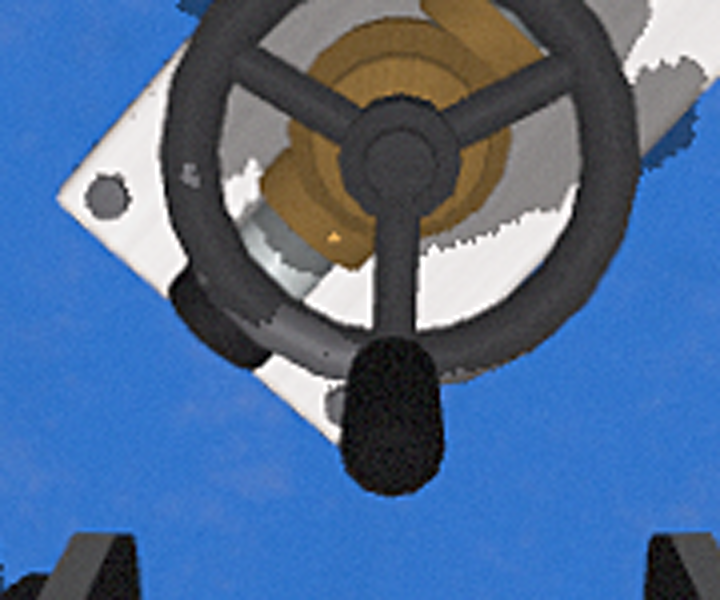

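View pics/w8.png

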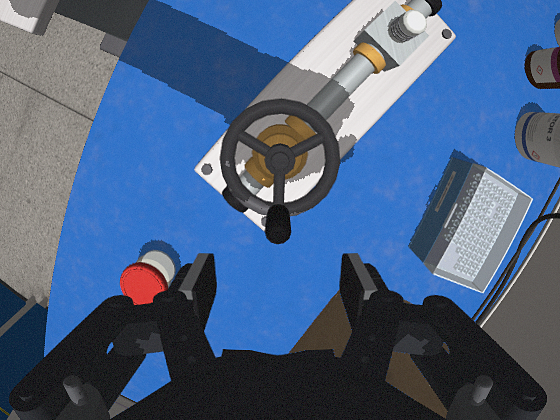

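Handle top at about (277.6, 231) and hub at about (279.6, 158.6). In arm coordinates: handle about (0.5395, -0.192), axis about (0.521, -0.1545). Descending and gripping with the jaws tangential.

Emit:
send_rows(
  motion=[
    [-0.0025, 0.0004, 0.025, -0.3, -0.2, 0, 0.06],
    [-0.0025, 0.0004, 0.055, -0.3, -0.2, 0, 0.06],
    [-0.0025, 0.0004, 0.082, -0.3, -0.2, 0, 0.06],
    [-0.0025, 0.0004, 0.093, -0.3, -0.2, 0, 0.06],
    [-0.0025, 0.0004, 0.093, -0.3, -0.2, 0, 0.04],
    [-0.0025, 0.0004, 0.093, -0.3, -0.2, 0, 0.03],
  ],
)

```text
time_s: 11.25
tool_pos: [0.5408, -0.1914, 0.1153]
eef_rot: [0.001, 0.513, 0.858, 0.001]
force: [1.0, 0.2, 0.8]
gripper_width: 0.0302
```

```bash
python3 - <<'E'
from h import *
from workcell import *
s=show([.5395,-.1919,.113],28)
E
```

```text
t 11.25 p [ 0.5408 -0.1914  0.1153] xdir 118.27 jawdir 28.27 zt [ 0.0024 -0.     -1.    ] F [1.02 0.21 0.82] w 0.0302 q [ 0.78  0.53 -0.68  1.86  0.42  0.9   0.39]
shift [ 0.0002 -0.0014  0.0023] rot [0.12 0.07 0.27]
```

Emit:
send_rows(
  motion=[
    [0, -0.0014, 0.002, 0, 0, 0, 0.03],
    [0, -0.0014, 0.002, 0, 0, 0, 0.008],
    [0, -0.0014, 0.002, 0, 0, 0, 0.008],
    [0, -0.0014, 0.002, 0, 0, 0, 0.008],
  ],
  newtons=40,
)

```text
time_s: 11.75
tool_pos: [0.5398, -0.1923, 0.114]
eef_rot: [0.001, 0.513, 0.858, 0.0]
force: [-1.5, 0.7, 5.8]
gripper_width: 0.0169
```

```bash
cat >> h.py <<'E'
C=np.array([.521,-.1545]); A0=165.8; RR=.042
def hang(p,C=None):
    C=globals()['C'] if C is None else C
    d=p[:2]-C; return (np.degrees(np.arctan2(d[1],d[0]))-A0)%360,np.linalg.norm(d)
E
python3 - <<'E'
from h import *
from workcell import *
s=show(); print(hang(s['tool_pos']))
im=get_image('wrist');crop(im,180,120,360,270,4,'pics/w9z.png')
E
```

```text
t 11.75 p [ 0.5398 -0.1923  0.114 ] xdir 118.26 jawdir 28.26 zt [ 3.e-03 -8.e-04 -1.e+00] F [-1.52  0.73  5.76] w 0.0169 q [ 0.78  0.53 -0.68  1.87  0.42  0.89  0.39]
(np.float64(130.70081014062163), np.float64(0.042214293994387676))
```

View pics/w9z.png

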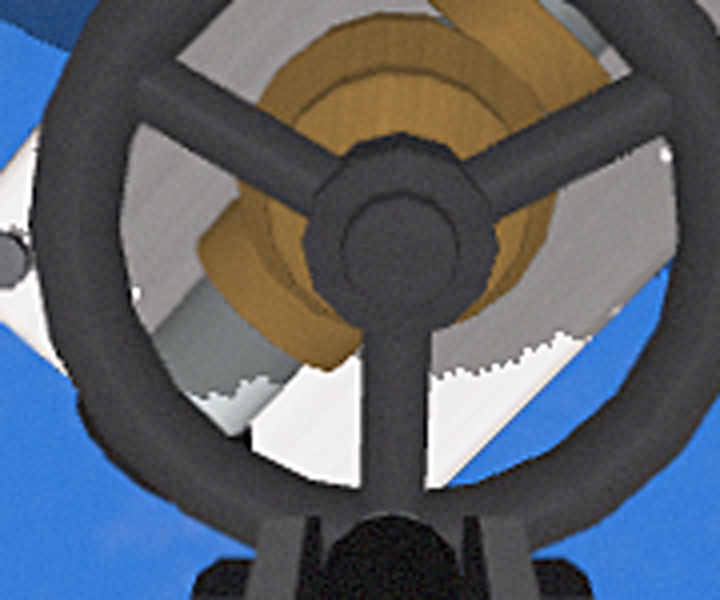

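Handle is gripped at about 130.7° open (r = 42.2 mm, consistent). I'll work out the arc points.

```bash
cat >> h.py <<'E'
def arc(angs,z=.114,r=.042,C=None,jaw=28.2):
    from workcell import state
    C=globals()['C'] if C is None else np.array(C)
    s=state();M=Rq(s).as_matrix()
    print('t',round(s['time_s'],2),'now ang,r',np.round(hang(s['tool_pos'],C),4),'F',s['force'].round(1),'z',s['tool_pos'][2].round(4),'w',round(s['gripper_width'],4))
    a=np.radians(jaw);Y=np.array([np.cos(a),np.sin(a),0]);Z=np.array([0,0,-1])
    rv=np.degrees(R.from_matrix(M.T@np.stack([np.cross(Y,Z),Y,Z],1)).as_rotvec()).round(1)
    for t in angs:
        ph=np.radians(t+A0);p=np.array([C[0]+r*np.cos(ph),C[1]+r*np.sin(ph),z])
        print(t,(M.T@(p-s['tool_pos'])).round(4).tolist(),rv.tolist())
E
python3 -c "
from h import *
arc([126,119,111,103,95,87,79,71])"
```

```text
t 11.8 now ang,r [1.306818e+02 4.220000e-02] F [-1.3 -0.9  6.4] z 0.114 w 0.0169
126 [0.0005, -0.0034, -0.0] [0.1, 0.1, 0.1]
119 [0.0013, -0.0085, -0.0] [0.1, 0.1, 0.1]
111 [0.0031, -0.0141, -0.0] [0.1, 0.1, 0.1]
103 [0.0056, -0.0193, -0.0001] [0.1, 0.1, 0.1]
95 [0.0089, -0.0242, -0.0001] [0.1, 0.1, 0.1]
87 [0.0127, -0.0286, -0.0001] [0.1, 0.1, 0.1]
79 [0.0172, -0.0324, -0.0001] [0.1, 0.1, 0.1]
71 [0.0221, -0.0356, -0.0001] [0.1, 0.1, 0.1]
```

Emit:
send_rows(
  motion=[
    [0.0005, -0.0034, 0, 0, 0, 0, 0.008],
    [0.0013, -0.0085, 0, 0, 0, 0, 0.008],
    [0.0031, -0.0141, 0, 0, 0, 0, 0.008],
    [0.0056, -0.0193, 0, 0, 0, 0, 0.008],
    [0.0089, -0.0242, 0, 0, 0, 0, 0.008],
    [0.0127, -0.0286, 0, 0, 0, 0, 0.008],
    [0.0172, -0.0324, 0, 0, 0, 0, 0.008],
    [0.0221, -0.0356, 0, 0, 0, 0, 0.008],
  ],
)

```text
time_s: 12.8
tool_pos: [0.4976, -0.1898, 0.114]
eef_rot: [0.002, 0.513, 0.858, 0.0]
force: [1.0, -1.2, 3.4]
gripper_width: 0.0171
```

```bash
python3 -c "
from h import *
arc([63,55,47,39,31,23,17,12])"
```

```text
t 12.8 now ang,r [7.06814e+01 4.23000e-02] F [ 1.  -1.2  3.4] z 0.114 w 0.0171
63 [0.0053, -0.0021, 0.0] [0.1, 0.1, 0.0]
55 [0.0109, -0.0037, -0.0] [0.1, 0.1, 0.0]
47 [0.0167, -0.0046, -0.0] [0.1, 0.1, 0.0]
39 [0.0225, -0.0047, -0.0] [0.1, 0.1, 0.0]
31 [0.0283, -0.0039, -0.0001] [0.1, 0.1, 0.0]
23 [0.034, -0.0023, -0.0001] [0.1, 0.1, 0.0]
17 [0.0381, -0.0007, -0.0001] [0.1, 0.1, 0.0]
12 [0.0413, 0.001, -0.0001] [0.1, 0.1, 0.0]
```

Tracking is very good: 70.7°, forces about 1 N. I'll continue to 12°.

Emit:
send_rows(
  motion=[
    [0.0053, -0.0021, 0, 0, 0, 0, 0.008],
    [0.0109, -0.0037, 0, 0, 0, 0, 0.008],
    [0.0167, -0.0046, 0, 0, 0, 0, 0.008],
    [0.0225, -0.0047, 0, 0, 0, 0, 0.008],
    [0.0283, -0.0039, 0, 0, 0, 0, 0.008],
    [0.034, -0.0023, 0, 0, 0, 0, 0.008],
    [0.0381, -0.0007, 0, 0, 0, 0, 0.008],
    [0.0413, 0.001, 0, 0, 0, 0, 0.008],
  ],
)

```text
time_s: 13.8
tool_pos: [0.4789, -0.1524, 0.114]
eef_rot: [0.001, 0.513, 0.858, 0.0]
force: [0.0, -1.2, 4.6]
gripper_width: 0.0169
```

```bash
python3 -c "
from h import *
arc([9,6,3,0,-3,-5,-7])"
```

```text
t 13.8 now ang,r [11.371   0.0421] F [ 0.  -1.2  4.6] z 0.114 w 0.0169
9 [0.0014, 0.001, -0.0] [0.1, 0.1, 0.1]
6 [0.0032, 0.0023, -0.0] [0.1, 0.1, 0.1]
3 [0.0049, 0.0036, -0.0] [0.1, 0.1, 0.1]
0 [0.0066, 0.0051, -0.0] [0.1, 0.1, 0.1]
-3 [0.0082, 0.0066, -0.0] [0.1, 0.1, 0.1]
-5 [0.0092, 0.0077, -0.0] [0.1, 0.1, 0.1]
-7 [0.0102, 0.0088, -0.0] [0.1, 0.1, 0.1]
```

Emit:
send_rows(
  motion=[
    [0.0014, 0.001, 0, 0, 0, 0, 0.008],
    [0.0032, 0.0023, 0, 0, 0, 0, 0.008],
    [0.0049, 0.0036, 0, 0, 0, 0, 0.008],
    [0.0066, 0.0051, 0, 0, 0, 0, 0.008],
    [0.0082, 0.0066, 0, 0, 0, 0, 0.008],
    [0.0082, 0.0066, 0, 0, 0, 0, 0.008],
  ],
)

```text
time_s: 14.55
tool_pos: [0.4802, -0.1442, 0.114]
eef_rot: [0.002, 0.514, 0.858, -0.001]
force: [-2.3, -6.7, 6.8]
gripper_width: 0.0168
```

```bash
python3 -c "
from h import *
arc([0,-3,-5,-7]);show()"
```

```text
t 14.55 now ang,r [3.599812e+02 4.210000e-02] F [-2.3 -6.7  6.8] z 0.114 w 0.0168
0 [-0.0001, 0.0, -0.0] [-0.0, 0.2, -0.0]
-3 [0.0015, 0.0016, -0.0] [-0.0, 0.2, -0.0]
-5 [0.0025, 0.0026, -0.0] [-0.0, 0.2, -0.0]
-7 [0.0035, 0.0037, -0.0] [-0.0, 0.2, -0.0]
t 14.55 p [ 0.4802 -0.1442  0.114 ] xdir 118.18 jawdir 28.18 zt [ 0.0012 -0.004  -1.    ] F [-2.34 -6.67  6.84] w 0.0168 q [ 0.78  0.43 -0.72  2.03  0.39  0.82  0.33]
```

It stopped at almost exactly 0° with force building. I'll confirm with a slightly firmer push.

Emit:
send_rows(
  motion=[
    [0.002, 0.002, 0, 0, 0, 0, 0.008],
    [0.0035, 0.0037, 0, 0, 0, 0, 0.008],
    [0.0035, 0.0037, 0, 0, 0, 0, 0.008],
  ],
)

```text
time_s: 14.92
tool_pos: [0.4803, -0.144, 0.1139]
eef_rot: [0.002, 0.515, 0.857, -0.005]
force: [-3.4, -10.7, 8.6]
gripper_width: 0.0169
```

```bash
python3 -c "
from h import *
show();arc([0,6,14,23,33,44,55,66])"
```

```text
t 14.93 p [ 0.4803 -0.144   0.1139] xdir 118.0 jawdir 28.0 zt [-0.0025 -0.0102 -0.9999] F [ -3.45 -10.7    8.64] w 0.0169 q [ 0.78  0.43 -0.71  2.03  0.39  0.83  0.32]
t 14.93 now ang,r [3.597717e+02 4.200000e-02] F [ -3.4 -10.7   8.6] z 0.1139 w 0.0169
0 [-0.0002, -0.0001, -0.0001] [-0.4, 0.5, -0.2]
6 [-0.0036, -0.0029, -0.0] [-0.4, 0.5, -0.2]
14 [-0.0085, -0.006, 0.0] [-0.4, 0.5, -0.2]
23 [-0.0145, -0.0086, 0.0001] [-0.4, 0.5, -0.2]
33 [-0.0216, -0.0104, 0.0002] [-0.4, 0.5, -0.2]
44 [-0.0297, -0.0109, 0.0002] [-0.4, 0.5, -0.2]
55 [-0.0377, -0.0099, 0.0003] [-0.4, 0.5, -0.2]
66 [-0.0453, -0.0074, 0.0003] [-0.4, 0.5, -0.2]
```

Solid stop confirmed: at 11 N the angle moved only 0.2°. Backing off now, counter-clockwise.

Emit:
send_rows(
  motion=[
    [-0.0002, -0.0001, 0, -0.4, 0.5, 0, 0.008],
    [-0.0036, -0.0029, 0, -0.4, 0.5, 0, 0.008],
    [-0.0085, -0.006, 0, -0.4, 0.5, 0, 0.008],
    [-0.0145, -0.0086, 0, -0.4, 0.5, 0, 0.008],
    [-0.0216, -0.0104, 0, -0.4, 0.5, 0, 0.008],
    [-0.0297, -0.0109, 0, -0.4, 0.5, 0, 0.008],
    [-0.0377, -0.0099, 0, -0.4, 0.5, 0, 0.008],
    [-0.0453, -0.0074, 0, -0.4, 0.5, 0, 0.008],
  ],
)

```text
time_s: 15.92
tool_pos: [0.4943, -0.1872, 0.114]
eef_rot: [-0.001, 0.515, 0.857, -0.0]
force: [-0.9, 0.8, 4.9]
gripper_width: 0.0168
```

```bash
python3 -c "
from h import *
arc(range(77,160,11))"
```

```text
t 15.93 now ang,r [6.4945e+01 4.2300e-02] F [-0.9  0.8  4.9] z 0.114 w 0.0168
77 [-0.0076, 0.0045, 0.0] [-0.1, -0.1, -0.2]
88 [-0.0138, 0.0097, -0.0] [-0.1, -0.1, -0.2]
99 [-0.0188, 0.016, -0.0] [-0.1, -0.1, -0.2]
110 [-0.0225, 0.0231, -0.0001] [-0.1, -0.1, -0.2]
121 [-0.0249, 0.0308, -0.0001] [-0.1, -0.1, -0.2]
132 [-0.0257, 0.0388, -0.0001] [-0.1, -0.1, -0.2]
143 [-0.0249, 0.0469, -0.0001] [-0.1, -0.1, -0.2]
154 [-0.0227, 0.0546, -0.0001] [-0.1, -0.1, -0.2]
```

Emit:
send_rows(
  motion=[
    [-0.0076, 0.0045, 0, 0, 0, 0, 0.008],
    [-0.0138, 0.0097, 0, 0, 0, 0, 0.008],
    [-0.0188, 0.016, 0, 0, 0, 0, 0.008],
    [-0.0225, 0.0231, 0, 0, 0, 0, 0.008],
    [-0.0249, 0.0308, 0, 0, 0, 0, 0.008],
    [-0.0257, 0.0388, 0, 0, 0, 0, 0.008],
    [-0.0249, 0.0469, 0, 0, 0, 0, 0.008],
    [-0.0227, 0.0546, 0, 0, 0, 0, 0.008],
  ],
)

```text
time_s: 16.92
tool_pos: [0.5531, -0.1817, 0.114]
eef_rot: [-0.002, 0.515, 0.857, -0.0]
force: [-2.4, -1.0, 7.6]
gripper_width: 0.0166
```

```bash
python3 -c "
from h import *
arc(range(165,248,11))"
```

```text
t 16.93 now ang,r [1.538931e+02 4.210000e-02] F [-2.4 -1.   7.6] z 0.114 w 0.0166
165 [0.0038, 0.0072, -0.0] [-0.1, -0.1, -0.2]
176 [0.0088, 0.0135, -0.0] [-0.1, -0.1, -0.2]
187 [0.0149, 0.0188, -0.0] [-0.1, -0.1, -0.2]
198 [0.0219, 0.0227, -0.0] [-0.1, -0.1, -0.2]
209 [0.0295, 0.0253, 0.0] [-0.1, -0.1, -0.2]
220 [0.0375, 0.0264, 0.0] [-0.1, -0.1, -0.2]
231 [0.0456, 0.0259, 0.0] [-0.1, -0.1, -0.2]
242 [0.0534, 0.0239, 0.0001] [-0.1, -0.1, -0.2]
```

Emit:
send_rows(
  motion=[
    [0.0038, 0.0072, 0, 0, 0, 0, 0.008],
    [0.0088, 0.0135, 0, 0, 0, 0, 0.008],
    [0.0149, 0.0188, 0, 0, 0, 0, 0.008],
    [0.0219, 0.0227, 0, 0, 0, 0, 0.008],
    [0.0295, 0.0253, 0, 0, 0, 0, 0.008],
    [0.0375, 0.0264, 0, 0, 0, 0, 0.008],
    [0.0456, 0.0259, 0, 0, 0, 0, 0.008],
    [0.0534, 0.0239, 0, 0, 0, 0, 0.008],
  ],
)

```text
time_s: 17.92
tool_pos: [0.5489, -0.1234, 0.114]
eef_rot: [-0.002, 0.515, 0.857, -0.001]
force: [0.4, -3.3, 4.9]
gripper_width: 0.0174
```

```bash
python3 -c "
from h import *
arc(range(253,336,11))"
```

```text
t 17.93 now ang,r [2.422544e+02 4.180000e-02] F [ 0.4 -3.3  4.9] z 0.114 w 0.0174
253 [0.0072, -0.0032, 0.0] [-0.1, -0.1, -0.2]
264 [0.0137, -0.008, 0.0001] [-0.1, -0.1, -0.2]
275 [0.0191, -0.0139, 0.0001] [-0.1, -0.1, -0.2]
286 [0.0233, -0.0207, 0.0001] [-0.1, -0.1, -0.2]
297 [0.0262, -0.0283, 0.0001] [-0.1, -0.1, -0.2]
308 [0.0275, -0.0362, 0.0002] [-0.1, -0.1, -0.2]
319 [0.0274, -0.0442, 0.0002] [-0.1, -0.1, -0.2]
330 [0.0256, -0.0521, 0.0002] [-0.1, -0.1, -0.2]
```

Emit:
send_rows(
  motion=[
    [0.0072, -0.0032, 0, 0, 0, 0, 0.008],
    [0.0137, -0.008, 0, 0, 0, 0, 0.008],
    [0.0191, -0.0139, 0, 0, 0, 0, 0.008],
    [0.0233, -0.0207, 0, 0, 0, 0, 0.008],
    [0.0262, -0.0283, 0, 0, 0, 0, 0.008],
    [0.0275, -0.0362, 0, 0, 0, 0, 0.008],
    [0.0274, -0.0442, 0, 0, 0, 0, 0.008],
    [0.0256, -0.0521, 0, 0, 0, 0, 0.008],
  ],
)

```text
time_s: 18.92
tool_pos: [0.4909, -0.1251, 0.1141]
eef_rot: [-0.001, 0.515, 0.857, 0.0]
force: [4.5, -3.0, -3.8]
gripper_width: 0.017
```

```bash
python3 -c "
from h import *
arc(range(341,424,11))"
```

```text
t 18.93 now ang,r [3.299076e+02 4.200000e-02] F [ 4.5 -3.  -3.8] z 0.1141 w 0.017
341 [-0.0032, -0.0074, 0.0001] [-0.1, -0.1, -0.2]
352 [-0.0078, -0.0141, 0.0001] [-0.1, -0.1, -0.2]
363 [-0.0135, -0.0198, 0.0001] [-0.1, -0.1, -0.2]
374 [-0.0202, -0.0242, 0.0001] [-0.1, -0.1, -0.2]
385 [-0.0276, -0.0273, 0.0001] [-0.1, -0.1, -0.2]
396 [-0.0355, -0.029, 0.0001] [-0.1, -0.1, -0.2]
407 [-0.0436, -0.0291, 0.0001] [-0.1, -0.1, -0.2]
418 [-0.0515, -0.0276, 0.0001] [-0.1, -0.1, -0.2]
```

Emit:
send_rows(
  motion=[
    [-0.0032, -0.0074, 0, 0, 0, 0, 0.008],
    [-0.0078, -0.0141, 0, 0, 0, 0, 0.008],
    [-0.0135, -0.0198, 0, 0, 0, 0, 0.008],
    [-0.0202, -0.0242, 0, 0, 0, 0, 0.008],
    [-0.0276, -0.0273, 0, 0, 0, 0, 0.008],
    [-0.0355, -0.029, 0, 0, 0, 0, 0.008],
    [-0.0436, -0.0291, 0, 0, 0, 0, 0.008],
    [-0.0515, -0.0276, 0, 0, 0, 0, 0.008],
  ],
)

```text
time_s: 19.92
tool_pos: [0.4905, -0.1839, 0.114]
eef_rot: [-0.002, 0.515, 0.857, -0.0]
force: [1.1, 3.1, 2.9]
gripper_width: 0.0169
```

```bash
python3 -c "
from h import *
arc(range(429,512,11))"
```

```text
t 19.93 now ang,r [5.81202e+01 4.24000e-02] F [1.1 3.1 2.9] z 0.114 w 0.0169
429 [-0.0073, 0.0033, 0.0] [-0.1, -0.2, -0.2]
440 [-0.0141, 0.0076, -0.0] [-0.1, -0.2, -0.2]
451 [-0.02, 0.0131, -0.0001] [-0.1, -0.2, -0.2]
462 [-0.0247, 0.0196, -0.0001] [-0.1, -0.2, -0.2]
473 [-0.028, 0.0269, -0.0001] [-0.1, -0.2, -0.2]
484 [-0.0299, 0.0348, -0.0001] [-0.1, -0.2, -0.2]
495 [-0.0303, 0.0428, -0.0002] [-0.1, -0.2, -0.2]
506 [-0.0291, 0.0508, -0.0002] [-0.1, -0.2, -0.2]
```

Emit:
send_rows(
  motion=[
    [-0.0073, 0.0033, 0, 0, 0, 0, 0.008],
    [-0.0141, 0.0076, 0, 0, 0, 0, 0.008],
    [-0.02, 0.0131, 0, 0, 0, 0, 0.008],
    [-0.0247, 0.0196, 0, 0, 0, 0, 0.008],
    [-0.028, 0.0269, 0, 0, 0, 0, 0.008],
    [-0.0299, 0.0348, 0, 0, 0, 0, 0.008],
    [-0.0303, 0.0428, 0, 0, 0, 0, 0.008],
    [-0.0291, 0.0508, 0, 0, 0, 0, 0.008],
  ],
)

```text
time_s: 20.92
tool_pos: [0.5486, -0.1864, 0.114]
eef_rot: [-0.003, 0.515, 0.857, -0.001]
force: [-3.3, 0.9, 8.3]
gripper_width: 0.0171
```

```bash
python3 -c "
from h import *
arc(range(517,600,11))"
```

```text
t 20.93 now ang,r [1.451289e+02 4.220000e-02] F [-3.3  0.9  8.3] z 0.114 w 0.0171
517 [0.003, 0.0082, -0.0001] [-0.3, -0.2, -0.3]
528 [0.0071, 0.0151, -0.0001] [-0.3, -0.2, -0.3]
539 [0.0124, 0.0212, -0.0001] [-0.3, -0.2, -0.3]
550 [0.0188, 0.0261, -0.0001] [-0.3, -0.2, -0.3]
561 [0.026, 0.0297, -0.0001] [-0.3, -0.2, -0.3]
572 [0.0337, 0.0319, -0.0001] [-0.3, -0.2, -0.3]
583 [0.0417, 0.0325, -0.0001] [-0.3, -0.2, -0.3]
594 [0.0497, 0.0316, -0.0] [-0.3, -0.2, -0.3]
```

Emit:
send_rows(
  motion=[
    [0.003, 0.0082, 0, -0.2, -0.2, -0.2, 0.008],
    [0.0071, 0.0151, 0, -0.2, -0.2, -0.2, 0.008],
    [0.0124, 0.0212, 0, -0.2, -0.2, -0.2, 0.008],
    [0.0188, 0.0261, 0, -0.2, -0.2, -0.2, 0.008],
    [0.026, 0.0297, 0, -0.2, -0.2, -0.2, 0.008],
    [0.0337, 0.0319, 0, -0.2, -0.2, -0.2, 0.008],
    [0.0417, 0.0325, 0, -0.2, -0.2, -0.2, 0.008],
    [0.0497, 0.0316, 0, -0.2, -0.2, -0.2, 0.008],
  ],
)

```text
time_s: 21.92
tool_pos: [0.5532, -0.1278, 0.114]
eef_rot: [0.0, 0.514, 0.858, -0.001]
force: [-0.6, -2.7, 4.6]
gripper_width: 0.0168
```

```bash
python3 -c "
from h import *
arc(range(605,688,11))"
```

```text
t 21.93 now ang,r [2.338585e+02 4.180000e-02] F [-0.6 -2.7  4.6] z 0.114 w 0.0168
605 [0.0078, -0.0022, 0.0] [-0.1, 0.1, -0.1]
616 [0.0149, -0.006, 0.0] [-0.1, 0.1, -0.1]
627 [0.0212, -0.0111, 0.0] [-0.1, 0.1, -0.1]
638 [0.0263, -0.0172, 0.0] [-0.1, 0.1, -0.1]
649 [0.0302, -0.0243, 0.0] [-0.1, 0.1, -0.1]
660 [0.0327, -0.032, 0.0] [-0.1, 0.1, -0.1]
671 [0.0336, -0.0399, 0.0] [-0.1, 0.1, -0.1]
682 [0.0331, -0.048, 0.0001] [-0.1, 0.1, -0.1]
```

Emit:
send_rows(
  motion=[
    [0.0078, -0.0022, 0, 0, 0, 0, 0.008],
    [0.0149, -0.006, 0, 0, 0, 0, 0.008],
    [0.0212, -0.0111, 0, 0, 0, 0, 0.008],
    [0.0263, -0.0172, 0, 0, 0, 0, 0.008],
    [0.0302, -0.0243, 0, 0, 0, 0, 0.008],
    [0.0327, -0.032, 0, 0, 0, 0, 0.008],
    [0.0336, -0.0399, 0, 0, 0, 0, 0.008],
    [0.0331, -0.048, 0, 0, 0, 0, 0.008],
  ],
)

```text
time_s: 22.92
tool_pos: [0.4953, -0.1213, 0.1141]
eef_rot: [0.001, 0.514, 0.858, -0.0]
force: [5.0, -3.1, -1.4]
gripper_width: 0.0167
```

```bash
python3 -c "
from h import *
arc([691,699,706,712,716,719,720])"
```

```text
t 22.93 now ang,r [3.218715e+02 4.200000e-02] F [ 5.  -3.1 -1.4] z 0.1141 w 0.0167
691 [-0.0016, -0.0065, 0.0001] [-0.0, 0.1, -0.1]
699 [-0.0039, -0.0119, 0.0001] [-0.0, 0.1, -0.1]
706 [-0.0064, -0.0163, 0.0001] [-0.0, 0.1, -0.1]
712 [-0.0091, -0.0199, 0.0001] [-0.0, 0.1, -0.1]
716 [-0.011, -0.022, 0.0001] [-0.0, 0.1, -0.1]
719 [-0.0126, -0.0236, 0.0001] [-0.0, 0.1, -0.1]
720 [-0.0131, -0.0241, 0.0001] [-0.0, 0.1, -0.1]
```

Emit:
send_rows(
  motion=[
    [-0.0016, -0.0065, 0, 0, 0, 0, 0.008],
    [-0.0039, -0.0119, 0, 0, 0, 0, 0.008],
    [-0.0064, -0.0163, 0, 0, 0, 0, 0.008],
    [-0.0091, -0.0199, 0, 0, 0, 0, 0.008],
    [-0.011, -0.022, 0, 0, 0, 0, 0.008],
    [-0.0126, -0.0236, 0, 0, 0, 0, 0.008],
    [-0.0131, -0.0241, 0, 0, 0, 0, 0.008],
    [-0.0131, -0.0241, 0, 0, 0, 0, 0.008],
  ],
)

```text
time_s: 23.92
tool_pos: [0.4802, -0.144, 0.1141]
eef_rot: [0.0, 0.514, 0.858, -0.0]
force: [4.2, 0.5, -0.2]
gripper_width: 0.0167
```

```bash
python3 - <<'E'
from h import *
from workcell import *
arc([720]);show()
im=get_image('wrist');cv2.imwrite('pics/w10.png',im[:,:,::-1])
a=get_image('top');cv2.imwrite('pics/t10.png',a[:,:,::-1])
b=get_image('side');cv2.imwrite('pics/s10.png',b[:,:,::-1])
E
```

```text
t 23.93 now ang,r [3.59838e+02 4.21000e-02] F [ 4.2  0.5 -0.2] z 0.1141 w 0.0167
720 [-0.0002, 0.0, 0.0001] [-0.0, 0.1, -0.0]
t 23.93 p [ 0.4802 -0.144   0.1141] xdir 118.15 jawdir 28.15 zt [ 4.0e-04 -1.1e-03 -1.0e+00] F [ 4.19  0.55 -0.2 ] w 0.0167 q [ 0.78  0.43 -0.71  2.03  0.38  0.82  0.34]
```

View pics/w10.png

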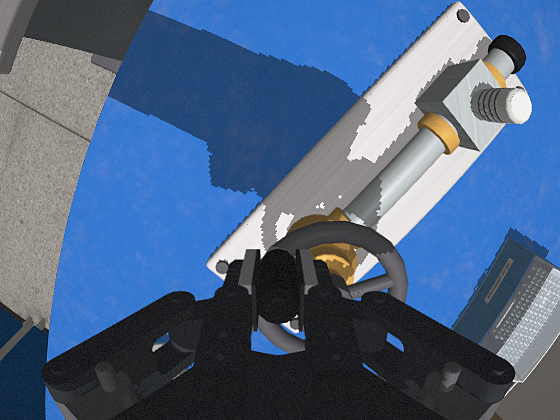

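View pics/t10.png

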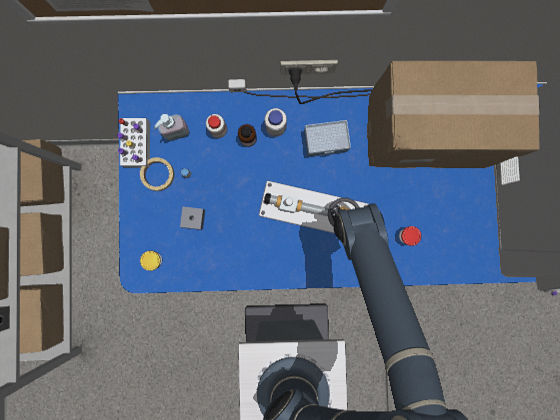

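View pics/s10.png

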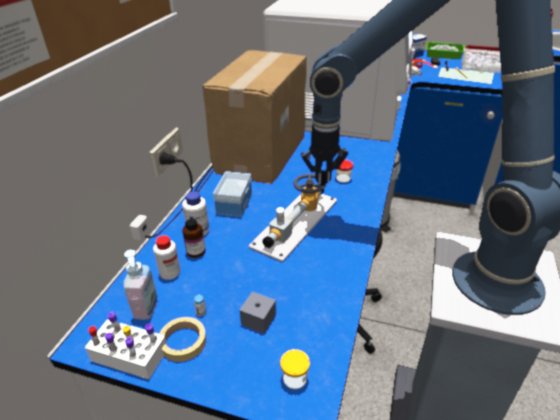

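The wheel reads within 0.2° of the stop position after two turns. The probe is seated, and the cups and vial are where they started. A short hold, then hand in.

Emit:
send_rows(
  motion=[
    [0, 0, 0, 0, 0, 0, 0.008],
    [0, 0, 0, 0, 0, 0, 0.008],
    [0, 0, 0, 0, 0, 0, 0.008],
  ],
)

```text
time_s: 24.45
tool_pos: [0.4802, -0.144, 0.1141]
eef_rot: [0.0, 0.514, 0.858, -0.0]
force: [3.2, 0.2, 0.4]
gripper_width: 0.0171
```

```bash
python3 - <<'E'
from h import *
from workcell import *
arc([720]);print(close_job())
E
```

```text
t 24.45 now ang,r [3.598304e+02 4.210000e-02] F [3.2 0.2 0.4] z 0.1141 w 0.0171
720 [-0.0002, 0.0, 0.0001] [-0.0, 0.1, -0.0]
the job is handed in; nothing more can be done
None
```

The job is done and handed in at 24.5 s. The probe is in the port, the valve is two full turns open from its stop, and the gripper still holds the crank handle.

- **Probe:** it seated at 69.5 mm tool height, against 69.6 mm expected, with a 23 N push. After I let go, the camera showed it standing flush on the port block.
- **Valve:** I closed it clockwise until it stopped solid; pushing at about 11 N moved it only 0.2°. I then turned it back 720°. The final handle position was within about 0.2° of where it stood at the stop, and it stayed there during a short hold.
- **Bystanders:** in the last overhead and side pictures the two cups and the vial stand where they began.

Early wrist-camera and fixed-camera positions disagreed by 1 to 2 mm. I corrected for this before inserting the pin and gripping the handle. No final check failed.

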